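# Bring the vertebra under the viewing lamp and switch it on

## Robot

A 6-joint arm with a two-finger parallel gripper is mounted at the origin on the work surface. World frame = base frame: x ahead of the robot, y to its left, z up, the work surface at z = 0. Lengths are in mm, angles in rad, forces in N, time in s.
With the tool pointing down it reaches from about 300 to 775 mm from the base axis. Payload 14.6 kg.
Tool frame: the origin (TCP) lies between the finger pads; the fingertips stand 19 mm ahead of it and the grasp point (between the pads) is the TCP; z points along the fingers, y is the line along which they close (so a half turn about z gives the same grasp; the last joint's range is limited). The gripper opens to 94 mm and grips with 3 to 60 N. Pads are 16 mm wide; open, the fingers measure 119 mm over their backs; the gripper's body (75 mm by 177 mm) begins 78 mm behind the grasp point.
Start: joints at [1.085, 0.3, 1.521, -0, 1.321, -0.067], TCP at [223.662, 502.459, 224.446] pointing down, gripper open.
Joint ranges: [-3.03, 3.03], [-0.79, 2.21], [0.23, 2.52], [-1.04, 4.18], [0, 3.07], [-2.55, 2.55]. Speed limits (rad/s): [2.22, 2.22, 2.57, 3.14, 3.14, 3.14].

## Interface

Orientations are given as [roll, pitch, yaw] about the fixed x, y, z axes, in that order (R = Rz(yaw) Ry(pitch) Rx(roll)).
In Python, from cell import monitor, imaging, job, find_in, trace gives the robot as it stands. The module is installed in compiled form; this text tells all that it offers.
- The arm moves only by the tool arm_command, never from a script. Its argument "steps" is a list of rows, each a list of 5 numbers: the opening, from 0 (shut) to 1 (fully open), then the shift along the tool's x, y, z in mm, then the turn about the tool's z in degrees. In form: [[gripper, dx, dy, dz, turn], ...]. A call has 1 to 20 rows; each row is the pose to reach, as a shift and turn from the pose commanded when the call began, along the tool's axes at that moment; what a row does not reach only later rows make up. A row lasts 1/8 s, in which the tool goes at most 62.5 mm and 10.7 degrees, less where a joint would pass 70% of its speed; a pose out of reach is approached as far as the arm can. A call with a gripper value outside its range is refused whole. The fingers move at their own pace and stop on an object; "force" is the grip in N (left out, the last holds). Time passes only in rows, so rows that repeat a pose let the fingers close. It gives the time, the measured TCP pose, the force, the opening and the grip force at its end, in the units of the state.
- monitor.read_state(): the state, without advancing time (a new reading comes with each control period).
- imaging.camera(name): name is "scene" or "top" or "wrist"; returns a dict with "img" (480x640x3 uint8, red, green, blue), "mtx" (3x3 intrinsics, pixels), "view" (4x4, takes a point from world to camera coordinates). Camera axes: x right, y down, z forward; pixel columns grow to the right and rows downward; lengths in mm; the calibration is good to about 2 mm. A picture is of the moment at which its call begins. There is no depth.
- job.sign_off(): hands the job in; it is judged then, once.
Trained networks look in a picture, given as the dict that the camera call returned (one of the last four; its "shot" number tells which), for a name from the list of things; names that differ only in an ending like _2 or _b are one class to them, and where a whole thing is asked for, a point or a joint stands for the part that bears it (a point fixed in the world has none). Each returns a list of dicts, best first, with "p" (0 to 1); they miss things now and then, are a little off and sometimes report something else, mostly with a low value. They report only what shows in the picture. A call takes as long as a camera call.
- find_in(picture, target): "rect" ([centre column, centre row, width, height] in pixels, round what is visible of it).
- trace(picture, target): "region" (480x640 bool, what is visible of it) and "rect" ([centre column, centre row, width, height] in pixels, round what is visible of it).
The state is a dict: "clock": time; "joints": joint angles; "qd": joint speeds; "effort": joint torques, N m; "eef_pos": TCP position; "eef_rot": TCP orientation; "wrist_force": force on the tool from outside, world axes, zero at the start; "moment": the same for the moment, N m; "finger_gap": finger opening in mm; "finger_force": force on a finger pad.
Only numpy, scipy, OpenCV 4.12 (cv2) and the standard library are available. Lean on these libraries where they do the work, as an engineer would, in place of code of your own. Each camera call takes 0.05 s, during which the arm holds its last target. There are 200 camera calls.

## Task

Put the vertebra on the blue carriage under the viewing lamp: slide the yellow lock tab fully back, away from the carriage, to free it, push the carriage all the way in under the lamp hood by its orange plate, and slide the lock tab fully home again so the carriage is held. Then switch the lamp on by pushing its red switch, hidden under the overhanging lip at the end of the hood that faces away from where the carriage came in, fully up from below. Keep the vertebra upright on the carriage and leave the other things on the bench where they are.

Things in the scene. Friction and masses are not known exactly. Their poses are not given: they have to be found in the camera images.
- station: Fixed grey base plate of the viewing station, 150 mm (x) by 460 mm (y, from -120 to +340 mm), 12 mm thick, on the bench. Its origin lies at bench level directly under the lamp; its own x axis points away from the robot's side, its y axis points along the carriage track towards the carriage's starting side. A tongue of the base runs out 160 mm to -x at y = +140 mm, under the lock.
- carriage (a joint): Travel of the blue carriage along the track, in m: 0 = out (start), 0.15 = at its end stop, right under the lamp; it moves along the station's -y. About 2 N of friction, more when pushed fast; it stays where it is left. The carriage is a plate 90 mm (x -50 to +40 mm of the station) by 225 mm, with a floor 22 mm above the bench, low rims round the tray and a front wall to 40 mm height that has two notches for the lock's bolt (one for out, one for in).
- push_plate (a point): Middle of the top edge of the orange upright plate at the carriage's outer (+y) end, 50 mm along the station's x, 10 mm thick along y, its top 80 mm above the bench and its foot 22 mm. Push on its outer (+y) face towards the station's -y. It moves with the carriage.
- lock (a joint): Travel of the lock slide in m: 0 = home, bolt in the carriage's notch; 0.022 = fully back, carriage free. It grows along the station's -x (towards the robot's side). The bolt is clear of the carriage from 0.013 on. About 1.5 N of friction; it stays where it is left. It can only go home when the carriage is fully out or fully in (within 2 mm).
- lock_tab (a point): Middle of the top of the yellow upright lock tab, 87 mm above the bench: 10 mm thick along the station's x, 26 mm wide along y, its yellow part reaching down to 37 mm. It moves with the lock. With the lock home, there are 45 mm of free room between the tab's rear (+x) face and the carriage's front wall; along the tab's middle a 12 mm bolt runs there from the tab to the wall, its top 37 mm above the bench, so tools stay above 40 mm.
- hood: Fixed white lamp hood on a post 88 mm behind its origin; axes as the station's. Its roof, 16 mm thick, spans x -55 to +105 mm and y -100 mm (the end lip, away from the carriage's starting side) to +70 mm; underside (lip) 160 mm, top 176 mm above the origin, which lies 0 to 30 mm above the bench (heights differ). Nothing stands above it; below and beyond the end lip is free space.
- lip_mark (a point): Yellow round mark, 14 mm across, on top of the hood 16 mm in from the edge of its end lip (-y), directly above the red switch's middle. The switch's lower face is 50 mm below it when off.
- switch_face (a point): Middle of the lower face of the red switch under the end lip: 44 mm along the station's x by 18 mm along y, its outer side 7 mm inside the lip's edge. Off, it hangs 34 mm below the lip's underside. Its black housing above it hangs 12 mm below the lip. A fingertip tilted about 45 degrees fits under it, brought in from beyond the end lip, moving along the station's +y. It moves with the switch.
- lamp_switch (a joint): Upward travel of the switch in m: 0 = off, 0.008 = fully up, lamp on. It takes about 3 N and stays up once pushed.
- lamp_spot (a point): Point on the station under the middle of the lamp, at the height of the carriage floor (22 mm above the bench).
- vertebra: Bone-coloured vertebra model lying on the carriage's tray, about 50 by 50 mm and 21 mm high, 40 to 85 g; origin in the middle of its underside, z axis up.
- heart: Bystander: heart model on a white round foot, 100 mm across and 160 mm high; origin at the centre of its foot.
- jar_a: Bystander: amber jar, 70 mm across, 90 mm high, beyond the station to one side; origin at the centre of its underside.
- jar_b: Bystander: green jar, 70 mm across, 90 mm high, beyond the station to one side; origin at the centre of its underside.
- skull: Bystander: small skull model, about 90 mm in size; origin at the centre of its underside.
- long_bone: Bystander: long bone model, 140 mm long, 24 mm high; origin under its middle.
- tooth: Bystander: molar model on a black foot, 40 mm across, 40 mm high, behind the carriage track; origin at the centre of its underside.
- dropper: Bystander: brown dropper bottle, 36 mm across, 70 mm high, standing on the bench on the robot's side of the hood; origin at the centre of its underside.
- slide_box: Bystander: cardboard slide box with a red lid, 112 by 72 mm, 47 mm high; origin at the centre of its underside.

How it is judged (in metres and radians):
On the way, in this order (a step that is already met when the one before it is completed fails the run):
1. the lock tab is slid back (at least 15 of 22 mm), the carriage still out (value of joint lock above 0.015 m and value of joint carriage below 0.02 m), for 0.1 s.
2. the carriage is pushed in to within 4 mm of its end stop (value of joint carriage above 0.146 m), for 0.2 s.
3. with the carriage in, the lock tab is home again (within 5 mm), lamp still off (value of joint carriage above 0.146 m and value of joint lock below 0.005 m and value of joint lamp_switch below 0.004 m), for 0.2 s.
4. the switch is pushed up (at least 6 of 8 mm), the carriage held in (value of joint carriage above 0.146 m and value of joint lock below 0.005 m and value of joint lamp_switch above 0.006 m), for 0.2 s.
At the end, for the whole second after the job is handed in: The carriage is in to within 4 mm of its end stop, the lock tab is home to within 5 mm, the lamp switch is up by at least 6 of its 8 mm, and the vertebra lies upright (within 0.25 rad) and still on the carriage floor, within 35 mm of the point under the lamp (all of step 4 and horizontal distance between vertebra and lamp_spot below 0.035 m and z of vertebra in the frame of lamp_spot below 0.01 m and angle between vertebra's own z axis and vertical below 0.25 rad and linear speed of vertebra below 0.02 m/s); the robot touches nothing.
It fails at once if the vertebra is tipped (over 0.5 rad) (angle between vertebra's own z axis and vertical above 0.5 rad).
It fails at once if a bystander is moved by more than 30 mm (distance of any of heart, jar_a, jar_b, skull, long_bone, tooth, dropper, slide_box from where it was at the start of the episode above 0.03 m).
It also fails if it takes over 56 s, if anything falls off the work surface, if the arm or the gripper's body presses on something with over 40 N, if the wrist force passes 120 N, or if a joint passes its speed limit or range.

## Working session

There is one attempt and no reset: what is moved stays moved. The work goes in short steps, Python scripts to look and compute and a tool call to move; the robot and the scene stay as the last step left them, time stands still between calls to the robot, and variables do not carry over. Pictures are saved under pics/ and viewed, at most 10 in all, crops included, and the job is handed in when it is done.

Besides the shell and the picture viewer there is one more tool, called after "Emit:" by a JSON object that holds its "op" and its "data". arm_command: Moves the arm, as the interface text tells. Its arguments: {"type":"object","properties":{"steps":{"type":"array","items":{"type":"array","items":{"type":"number"}}},"force":{"type":"number"}},"required":["steps"]}

```bash
mkdir -p pics; cat > h.py <<'E'
import numpy as np, cv2
from cell import monitor, imaging, job, find_in, trace
def ray(c,uv):
    M=np.array(c["mtx"]);V=np.array(c["view"]);d=V[:3,:3].T@np.linalg.solve(M,[uv[0],uv[1],1]);return -V[:3,:3].T@V[:3,3],d
def atz(c,uv,z):
    o,d=ray(c,uv);return o+d*(z-o[2])/d[2]
def proj(c,p):
    V=np.array(c["view"]);q=np.array(c["mtx"])@(V[:3,:3]@np.array(p)+V[:3,3]);return q[:2]/q[2]
def save(c,n): cv2.imwrite("pics/"+n,c["img"][:,:,::-1])
E
python3 - <<'E'
from h import *
s=monitor.read_state();print(s["clock"],s["eef_pos"],s["eef_rot"])
for n in("top","scene"):
    c=imaging.camera(n);save(c,n+"1.png");V=np.array(c["view"]);print(n,-V[:3,:3].T@V[:3,3])
    for t,z in [("lock_tab",87),("push_plate",80),("lip_mark",190),("carriage",22),("hood",190),("vertebra",30),("heart",80),("dropper",70),("tooth",40),("jar_a",90),("skull",50),("long_bone",20),("slide_box",47),("switch_face",140)]:
        for r in find_in(c,t)[:2]:
            if r["p"]>.3: print(t,round(r["p"],2),np.round(r["rect"]),np.round(atz(c,r["rect"][:2],z)))
E
```

```text
0.0 [223.575098   502.23213452 223.86376124] [-3.14037241e+00 -5.26109288e-05  2.72277488e+00]
top [ 252.6732681    13.50999804 1434.84492964]
lock_tab 0.55 [320. 232.   7.  22.] [526.  17.  87.]
push_plate 0.8 [295. 212.  78.  36.] [585.  90.  80.]
lip_mark 0.57 [374. 182.  64.  60.] [ 642. -127.  190.]
carriage 0.85 [296. 211.  78.  32.] [603.  88.  22.]
hood 0.76 [373. 184.  66.  64.] [ 638. -125.  190.]
vertebra 0.41 [313. 208.  15.   4.] [611.  39.  30.]
heart 0.64 [138. 271.  47.  42.] [410. 529.  80.]
tooth 0.58 [315. 164.  14.  12.] [745.  34.  40.]
jar_a 0.98 [164. 202.  27.  25.] [611. 467.  90.]
jar_a 0.9 [465. 187.  29.  30.] [ 662. -403.   90.]
skull 0.79 [522. 254.  32.  33.] [ 474. -570.   50.]
skull 0.72 [199. 327.  37.  45.] [257. 356.  50.]
long_bone 0.86 [485. 282.  30.  45.] [ 395. -467.   20.]
slide_box 0.49 [316. 165.  14.  16.] [739.  32.  47.]
switch_face 0.67 [373. 183.  66.  63.] [ 656. -130.  140.]
scene [1376.35181869  357.70898381 1435.19245634]
lock_tab 0.53 [318. 276.  16.  32.] [552.  33.  87.]
push_plate 0.74 [329. 314.  88.  58.] [645. 104.  80.]
lip_mark 0.82 [245. 273.  91.  90.] [ 681. -110.  190.]
carriage 0.63 [465. 251.  28.  43.] [264. 375.  22.]
carriage 0.62 [328. 310.  92.  61.] [605.  86.  22.]
hood 0.92 [246. 273.  86.  89.] [ 678. -108.  190.]
hood 0.68 [155. 264.  26.  40.] [ 747. -326.  190.]
vertebra 0.75 [312. 305.  17.  10.] [612.  42.  30.]
heart 0.84 [513. 306.  42.  48.] [431. 534.  80.]
dropper 0.31 [310. 306.  16.  12.] [636.  47.  70.]
tooth 0.6 [286. 352.  19.  18.] [769.  39.  40.]
jar_a 0.64 [153. 263.  28.  35.] [ 695. -389.   90.]
jar_a 0.61 [469. 365.  32.  38.] [644. 469.  90.]
skull 0.94 [142. 199.  28.  33.] [ 487. -566.   50.]
long_bone 0.86 [188. 198.  21.  34.] [ 409. -458.   20.]
slide_box 0.63 [463. 251.  26.  42.] [286. 370.  47.]
slide_box 0.58 [189. 197.  20.  39.] [ 423. -444.   47.]
```

```bash
python3 - <<'E'
import cv2
a=cv2.imread("pics/top1.png")[140:290,230:430];b=cv2.imread("pics/scene1.png")[200:380,190:400]
cv2.imwrite("pics/a.png",cv2.resize(a,None,fx=4,fy=4,interpolation=2));cv2.imwrite("pics/b.png",cv2.resize(b,None,fx=3.3,fy=3.3,interpolation=2))
E
```

```text
(no output)
```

View pics/a.png

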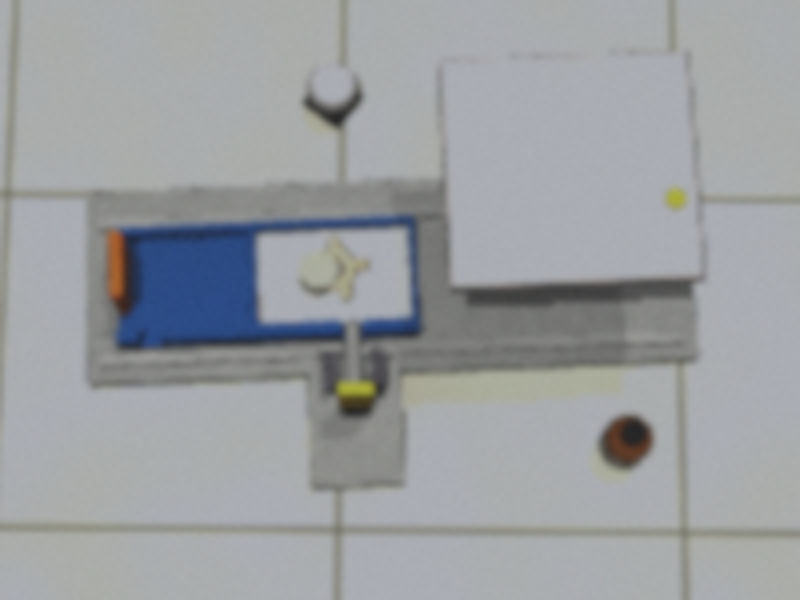

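View pics/b.png

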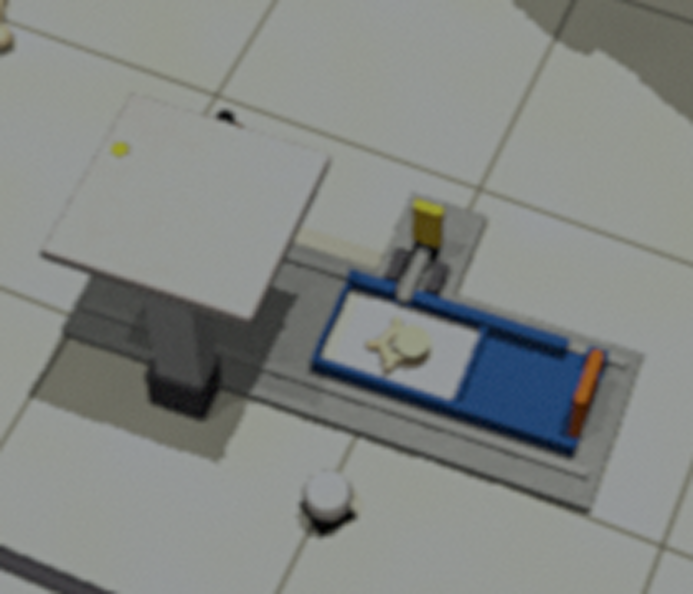

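```bash
cat > loc.py <<'E'
from h import *
def blob(c,uv,lo,hi,r=14):
    hsv=cv2.cvtColor(c["img"],cv2.COLOR_RGB2HSV);m=cv2.inRange(hsv,lo,hi);k=np.zeros_like(m);u,v=map(int,uv);k[v-r:v+r,u-r:u+r]=255;m&=k
    ys,xs=np.nonzero(m);return np.array([xs.mean(),ys.mean()]),len(xs)
def tri(cs,uvs):
    A=np.zeros((3,3));b=np.zeros(3);L=[]
    for c,u in zip(cs,uvs):
        o,d=ray(c,u);d/=np.linalg.norm(d);P=np.eye(3)-np.outer(d,d);A+=P;b+=P@o;L.append((P,o))
    p=np.linalg.solve(A,b);return p,[np.linalg.norm(P@(p-o)) for P,o in L]
E
python3 - <<'E'
from loc import *
t,s=imaging.camera("top"),imaging.camera("scene")
Y=((24,110,110),(34,255,255))
a,b=blob(t,(399,189.5),*Y,8),blob(s,(226.4,245.2),*Y,8);print(a,b)
L,e=tri([t,s],[a[0],b[0]]);print("lip",L,e)
for n,u,v,z in[("tab",(319,237),(319.7,262.7),87),("plate",(259.5,207.5),(371,307.5),80)]:
    print(n,tri([t,s],[u,v]),atz(t,u,z),atz(s,v,z))
C=[(90,193),(88,384),(697,358)]
P=[atz(t,(230+x/4,140+y/4),12) for x,y in C];print("top corners",np.round(P,1))
C=[(643,353),(592,508),(66,330)]
P=[atz(s,(190+x/3.3,200+y/3.3),12) for x,y in C];print("sc corners +y-x,+y+x,-y+x",np.round(P,1))
E
```

```text
(array([398.5, 189. ]), 12) (array([225.66666667, 244.75      ]), 12)
lip [ 623.67590736 -192.87603251  191.51073628] [np.float64(0.39054629033918714), np.float64(0.3905462903391573)]
tab (array([511.25358539,  20.47791032,  86.02906914]), [np.float64(1.134558479587803), np.float64(1.1345584795877603)]) [511.40818356  19.38992548  87.        ] [511.58419711  21.81840582  87.        ]
plate (array([593.42441674, 194.19865199,  94.99447479]), [np.float64(4.109588728708088), np.float64(4.109588728708143)]) [598.36892774 192.21545731  80.        ] [583.34764969 196.31897883  80.        ]
top corners [[ 676.3  224.5   12. ]
 [ 527.4  220.9   12. ]
 [ 550.7 -236.5   12. ]]
sc corners +y-x,+y+x,-y+x [[ 526.9  222.2   12. ]
 [ 675.2  231.6   12. ]
 [ 697.7 -223.4   12. ]]
```

Emit:
{"op": "arm_command", "data": {"steps": [[0.5,-50,-35,0,7],[0.5,-100,-70,0,14],[0.5,-150,-105,0,21],[0.5,-200,-140,0,28],[0.5,-250,-175,0,35],[0.5,-300,-210,0,42],[0.5,-350,-245,0,49],[0.5,-400,-280,0,56],[0.5,-440,-310,0,63],[0.5,-459,-323,0,63],[0.5,-459,-323,0,63],[0.5,-459,-323,0,63]], "force": 20}}

```text
clock: 3.1
eef_pos: [511.3, 21.3, 224.4]
eef_rot: [-3.141, -0.0, 1.624]
wrist_force: [-0.5, -0.4, -0.2]
finger_gap: 46.8
finger_force: 0.0
```

```bash
python3 - <<'E'
from loc import *
s=monitor.read_state();print(s["clock"],s["eef_pos"],s["eef_rot"],s["finger_gap"])
c=imaging.camera("wrist");save(c,"w1.png");print(proj(c,(512,20.5,87)))
for t in("lock_tab","push_plate"):
    for r in find_in(c,t)[:2]: print(t,r["p"],r["rect"],atz(c,r["rect"][:2],87))
E
```

```text
3.1 [511.31285553  21.34407438 224.43261467] [-3.14143549e+00 -1.59287760e-04  1.62373228e+00] 46.77825871306542
[322.9460927  242.17853636]
lock_tab 0.69 [350.0, 233.8, 68.3, 43.3] [534.57737825  29.0688871   87.        ]
push_plate 0.86 [432.2, 143.3, 120.3, 265.3] [594.40249113 106.32108357  87.        ]
push_plate 0.6 [392.9, 218.3, 255.1, 420.9] [569.58578775  44.31877753  87.        ]
```

View pics/w1.png

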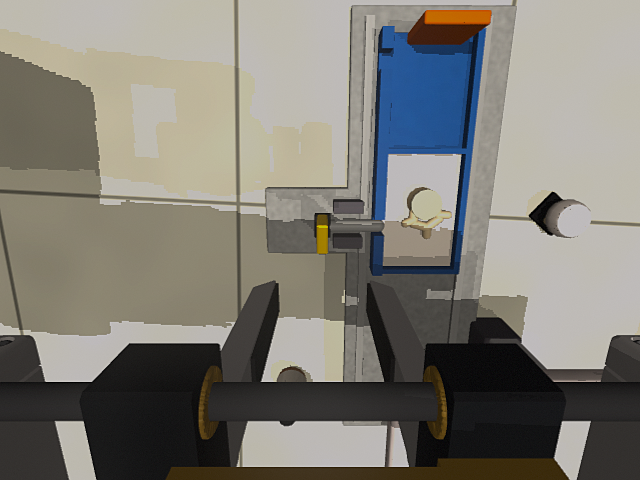

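Emit:
{"op": "arm_command", "data": {"steps": [[0.5,3,1,40,0],[0.5,3,1,90,0],[0.5,3,1,135,0],[0.5,3,1,154,0],[0.5,3,1,154,0],[0,3,1,154,0],[0,3,1,154,0],[0,3,1,154,0],[0,3,1,154,0],[0,3,1,154,0],[0,3,-5,154,0],[0,3,-11,154,0],[0,3,-17,154,0],[0,3,-22.5,154,0],[0,3,-22.5,154,0]]}}

```text
clock: 5.12
eef_pos: [489.4, 22.6, 70.8]
eef_rot: [3.139, 0.0, 1.623]
wrist_force: [6.0, 1.5, 1.5]
finger_gap: 10.0
finger_force: 20.0
```

Emit:
{"op": "arm_command", "data": {"steps": [[0.4,0,0,0,0],[0.4,0,0,0,0],[0.4,0,0,0,0],[0.4,0,0,-40,0],[0.4,0,0,-90,0],[0,0,0,-100,0],[0,0,0,-100,0]]}}

```text
clock: 6.0
eef_pos: [488.9, 22.5, 170.2]
eef_rot: [3.141, 0.0, 1.623]
wrist_force: [0.1, 0.0, -0.1]
finger_gap: 21.3
finger_force: 0.0
```

```bash
python3 - <<'E'
from loc import *
s=monitor.read_state();print(s["clock"],s["eef_pos"],s["eef_rot"],s["finger_gap"])
c=imaging.camera("wrist");save(c,"w2.png")
V=np.array(c["view"]);print(-V[:3,:3].T@V[:3,3])
hsv=cv2.cvtColor(c["img"],cv2.COLOR_RGB2HSV)
m=cv2.inRange(hsv,(20,150,90),(32,255,255));m[330:]=0
ys,xs=np.nonzero(m);print("yellow",xs.min(),xs.max(),ys.min(),ys.max(),proj(c,(490,24,87)))
t=imaging.camera("top")
print("plate top (w1-like)",)
m=cv2.inRange(cv2.cvtColor(t["img"],cv2.COLOR_RGB2HSV),(5,120,80),(18,255,255));m[:190]=0;m[225:]=0;m[:,:250]=0;m[:,270:]=0
ys,xs=np.nonzero(m);print(xs.min(),xs.max(),ys.min(),ys.max(),atz(t,(xs.min(),ys.mean()),80),atz(t,(xs.min()+4,ys.mean()),80))
E
```

```text
6.0 [488.90207526  22.51119465 170.23051636] [3.14139848e+00 6.05501283e-05 1.62324522e+00] 21.278100374591666
[484.85784057 102.86501388 331.34656053]
yellow 317 330 230 278 [323.73803842 259.09915782]
plate top (w1-like)
257 260 198 215 [602.33133008 199.58062271  80.        ] [602.41458962 187.99978388  80.        ]
```

View pics/w2.png

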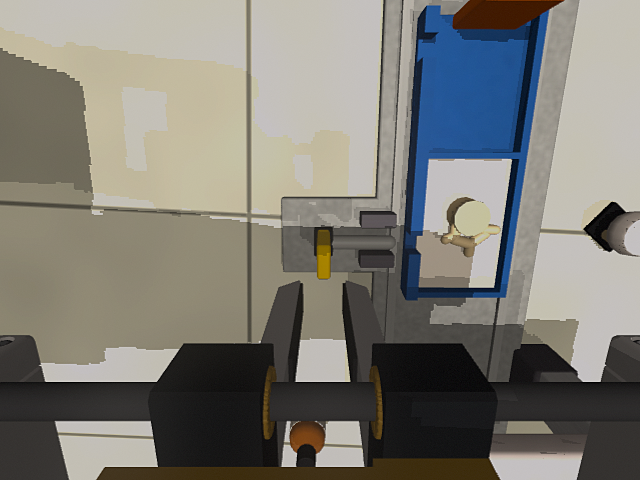

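Emit:
{"op": "arm_command", "data": {"steps": [[0,45,25,0,0],[0,95,55,0,0],[0,145,90,0,0],[0,185,115,0,0],[0,194,120,30,0],[0,194,120,70,0],[0,194,120,100,0],[0,194,120,100,0],[0,189,120,100,0],[0,183,120,100,0],[0,175,120,100,0],[0,165,120,100,0],[0,154,120,100,0],[0,142,120,100,0],[0,130,120,100,0],[0,118,120,100,0],[0,106,120,100,0],[0,94,120,100,0],[0,82,120,100,0],[0,71,120,100,0]]}}

```text
clock: 8.6
eef_pos: [605.1, 98.9, 70.4]
eef_rot: [-3.141, 0.0, 1.623]
wrist_force: [-0.5, 3.4, 2.8]
finger_gap: 0.1
finger_force: 1.5
```

Emit:
{"op": "arm_command", "data": {"steps": [[0,-10,0,0,0],[0,-19,0,0,0],[0,-27,0,0,0],[0,-33,0,0,0],[0,-37,0,0,0],[0,-39,0,0,0],[0,-40,0,0,0]]}}

```text
clock: 9.48
eef_pos: [607.1, 60.9, 70.4]
eef_rot: [-3.141, -0.002, 1.623]
wrist_force: [-2.1, 13.4, 1.2]
finger_gap: 0.5
finger_force: 6.7
```

Emit:
{"op": "arm_command", "data": {"steps": [[0,-1,0,0,0],[0,-2,0,0,0],[0,-2,0,0,0]]}}

```text
clock: 9.85
eef_pos: [607.1, 60.8, 70.4]
eef_rot: [-3.142, -0.004, 1.624]
wrist_force: [-1.4, 22.3, 0.8]
finger_gap: 0.4
finger_force: 10.9
```

```bash
python3 - <<'E'
from loc import *
c=imaging.camera("top");save(c,"t2.png");print(monitor.read_state()["wrist_force"])
s=imaging.camera("scene")["img"][200:380,190:400]
a=cv2.resize(c["img"][140:290,230:430],(800,600),interpolation=2)
save({"img":a},"t2.png")
E
```

```text
[-2.11599049 21.21787572  1.66125673]
```

View pics/t2.png

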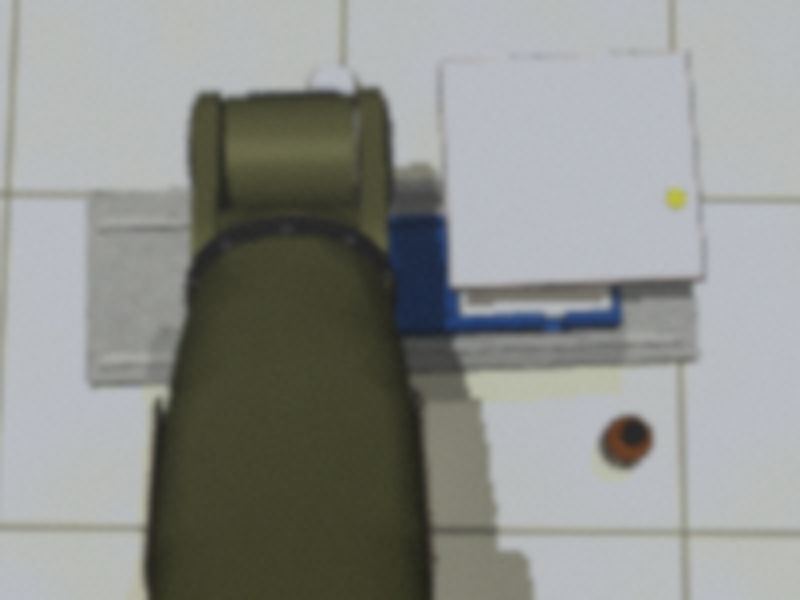

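Emit:
{"op": "arm_command", "data": {"steps": [[0,8,0,0,0],[0,12,0,-40,0],[0,12,0,-85,0],[0.5,0,-20,-100,0],[0.5,-14,-60,-100,0],[0.5,-24,-100,-100,0],[0.5,-28,-120,-100,0],[0.5,-28,-120,-90,0],[0.5,-28,-120,-50,0],[0.5,-28,-120,-10,0],[0.5,-28,-120,0,0],[0.5,-28,-120,0,0],[0,-28,-120,0,0],[0,-28,-120,0,0],[0,-28,-120,0,0],[0,-28,-120,0,0],[0,-28,-120,0,0]]}}

```text
clock: 12.08
eef_pos: [489.5, 23.5, 70.8]
eef_rot: [3.14, 0.0, 1.623]
wrist_force: [4.3, 0.1, 0.5]
finger_gap: 10.1
finger_force: 20.0
```

Emit:
{"op": "arm_command", "data": {"steps": [[0,0,5,0,0],[0,0,11,0,0],[0,0,17,0,0],[0,0,21,0,0],[0,0,23,0,0],[0,0,24,0,0],[0,0,24,0,0]]}}

```text
clock: 12.95
eef_pos: [511.9, 24.7, 70.6]
eef_rot: [-3.138, 0.0, 1.623]
wrist_force: [-13.7, -1.3, 15.4]
finger_gap: 9.9
finger_force: 20.0
```

Emit:
{"op": "arm_command", "data": {"steps": [[0.3,0,0,0,0],[0.3,0,0,0,0],[0.3,0,0,0,0],[0.3,0,0,-40,0],[0,0,0,-90,0],[0,40,-25,-140,0],[0,90,-50,-180,0],[0,145,-80,-210,0],[0,195,-110,-230,0],[0,250,-140,-250,0],[0,300,-170,-270,0],[0,355,-200,-280,0],[0,405,-230,-280,0],[0,460,-260,-280,0],[0,510,-290,-280,0],[0,560,-320,-280,0],[0,610,-340,-280,0],[0,665,-350,-280,0],[0,720,-360,-280,0],[0,780,-360,-280,0]]}}

```text
clock: 15.45
eef_pos: [114.1, 752.9, 349.2]
eef_rot: [3.141, -0.003, 1.624]
wrist_force: [0.3, 0.5, 0.2]
finger_gap: 0.5
finger_force: 0.0
```

```bash
python3 - <<'E'
from h import *
s=monitor.read_state();print(s["clock"],s["joints"],s["eef_pos"],s["eef_rot"])
t=imaging.camera("top");c=imaging.camera("scene")
hsv=cv2.cvtColor(t["img"],cv2.COLOR_RGB2HSV);m=cv2.inRange(hsv,(22,110,90),(34,255,255));ys,xs=np.nonzero(m)
print([(x,y) for x,y in zip(xs,ys) if 300<x<340 and 225<y<250])
E
```

```text
15.45 [1.37222523e+00 8.64214382e-01 3.81371125e-01 2.31898727e-04
 1.89255870e+00 1.31879889e+00] [114.1113726  752.90392592 349.19711781] [ 3.14094562 -0.00339433  1.62429748]
[(np.int64(315), np.int64(235)), (np.int64(316), np.int64(235)), (np.int64(317), np.int64(235)), (np.int64(318), np.int64(235)), (np.int64(319), np.int64(235)), (np.int64(320), np.int64(235)), (np.int64(321), np.int64(235)), (np.int64(322), np.int64(235)), (np.int64(314), np.int64(236)), (np.int64(315), np.int64(236)), (np.int64(316), np.int64(236)), (np.int64(317), np.int64(236)), (np.int64(318), np.int64(236)), (np.int64(319), np.int64(236)), (np.int64(320), np.int64(236)), (np.int64(321), np.int64(236)), (np.int64(322), np.int64(236)), (np.int64(323), np.int64(236)), (np.int64(314), np.int64(237)), (np.int64(315), np.int64(237)), (np.int64(316), np.int64(237)), (np.int64(317), np.int64(237)), (np.int64(318), np.int64(237)), (np.int64(319), np.int64(237)), (np.int64(320), np.int64(237)), (np.int64(321), np.int64(237)), (np.int64(322), np.int64(237)), (np.int64(323), np.int64(237)), (np.int64(315), np.int64(238)), (np.int64(316), np.int64(238)), (np.int64(317), np.int64(238)), (np.int64(318), np.int64(238)), (np.int64(319), np.int64(238)), (np.int64(320), np.int64(238)), (np.int64(321), np.int64(238)), (np.int64(322), np.int64(238)), (np.int64(319), np.int64(239))]
```

Emit:
{"op": "arm_command", "data": {"steps": [[0,60,0,0,0],[0,120,0,0,0],[0,180,0,0,0],[0,200,0,0,0]]}}

```text
clock: 16.05
eef_pos: [93.3, 801.6, 304.8]
eef_rot: [3.133, -0.047, 1.623]
wrist_force: [0.4, 0.6, -0.5]
finger_gap: 0.5
finger_force: 0.0
```

```bash
python3 - <<'E'
from h import *
s=monitor.read_state();print(s["clock"],s["joints"],s["eef_pos"],s["eef_rot"])
E
```

```text
16.05 [1.40897468 1.00339312 0.23584331 0.00193436 1.85465381 1.35710265] [ 93.30372714 801.60736574 304.83246789] [ 3.13325818 -0.04700538  1.62345032]
```

Emit:
{"op": "arm_command", "data": {"steps": [[0,60,0,-60,0],[0,150,0,-120,0],[0,200,0,-240,0],[0,300,0,-400,0],[0,300,0,-400,0],[0,300,0,-400,0],[0,300,0,-400,0]]}}

```text
clock: 16.92
eef_pos: [61.4, 753.2, 422.2]
eef_rot: [3.129, -0.082, 1.624]
wrist_force: [-0.2, 0.7, -0.1]
finger_gap: 0.4
finger_force: 0.0
```

```bash
python3 - <<'E'
from h import *
s=monitor.read_state();print(s["clock"],s["joints"],s["eef_pos"],s["eef_rot"])
E
```

```text
16.925 [1.4402703  0.85096971 0.23554025 0.00253608 1.97255882 1.38900994] [ 61.36912962 753.208967   422.22655202] [ 3.12885493 -0.08156926  1.62366456]
```

Emit:
{"op": "arm_command", "data": {"steps": [[0,0,0,60,0],[0,20,0,120,0],[0,50,0,180,0],[0,80,0,230,0],[0,140,0,230,0],[0,200,0,230,0],[0,400,0,230,0]]}}

```text
clock: 17.8
eef_pos: [45.1, 867.8, 181.4]
eef_rot: [3.124, -0.127, 1.624]
wrist_force: [0.7, -0.2, 1.2]
finger_gap: 0.6
finger_force: 0.0
```

```bash
python3 - <<'E'
from h import *
s=monitor.read_state();print(s["clock"],s["joints"],s["eef_pos"],s["eef_rot"])
E
```

```text
17.8 [1.47637713e+00 1.15696701e+00 2.35240140e-01 1.14400236e-03
 1.62139717e+00 1.42406911e+00] [ 45.12593418 867.76971466 181.44697945] [ 3.12390247 -0.1267716   1.62435826]
```

Emit:
{"op": "arm_command", "data": {"steps": [[0,400,0,0,0]]}}

```text
clock: 17.92
eef_pos: [39.6, 878.7, 177.0]
eef_rot: [3.12, -0.164, 1.625]
wrist_force: [-0.3, 0.1, -0.6]
finger_gap: 0.7
finger_force: 0.0
```

Emit:
{"op": "arm_command", "data": {"steps": [[0,400,0,0,0],[0,400,0,0,0]]}}

```text
clock: 18.18
eef_pos: [29.7, 891.1, 171.5]
eef_rot: [3.117, -0.205, 1.626]
wrist_force: [-0.0, -0.1, 0.7]
finger_gap: 0.2
finger_force: 0.0
```

Emit:
{"op": "arm_command", "data": {"steps": [[0,400,0,0,0]]}}

```text
clock: 18.3
eef_pos: [25.1, 900.5, 171.3]
eef_rot: [3.114, -0.241, 1.627]
wrist_force: [0.1, -0.4, 0.9]
finger_gap: 0.4
finger_force: 0.0
```

Emit:
{"op": "arm_command", "data": {"steps": [[0,400,0,0,0]]}}

```text
clock: 18.42
eef_pos: [20.5, 909.8, 174.0]
eef_rot: [3.111, -0.279, 1.628]
wrist_force: [0.0, 0.5, -0.4]
finger_gap: 0.7
finger_force: 0.0
```

Emit:
{"op": "arm_command", "data": {"steps": [[0,400,30,80,0]]}}

```text
clock: 18.55
eef_pos: [20.5, 921.0, 169.0]
eef_rot: [3.107, -0.317, 1.63]
wrist_force: [0.2, 0.8, 0.4]
finger_gap: 0.7
finger_force: 0.0
```

Emit:
{"op": "arm_command", "data": {"steps": [[0,400,30,80,0]]}}

```text
clock: 18.68
eef_pos: [21.2, 930.9, 163.8]
eef_rot: [3.104, -0.352, 1.631]
wrist_force: [-1.2, 0.4, -0.6]
finger_gap: 0.4
finger_force: 0.0
```

Emit:
{"op": "arm_command", "data": {"steps": [[0,400,30,100,0]]}}

```text
clock: 18.8
eef_pos: [21.6, 941.0, 160.2]
eef_rot: [3.101, -0.388, 1.632]
wrist_force: [0.6, -0.2, -0.4]
finger_gap: 0.4
finger_force: 0.0
```

Emit:
{"op": "arm_command", "data": {"steps": [[0,400,30,100,0]]}}

```text
clock: 18.92
eef_pos: [22.0, 950.3, 158.6]
eef_rot: [3.098, -0.424, 1.634]
wrist_force: [0.3, -0.3, -0.3]
finger_gap: 0.5
finger_force: 0.0
```

Emit:
{"op": "arm_command", "data": {"steps": [[0,400,30,100,0]]}}

```text
clock: 19.05
eef_pos: [22.1, 959.1, 159.6]
eef_rot: [3.094, -0.46, 1.636]
wrist_force: [0.5, -0.7, 0.4]
finger_gap: 0.3
finger_force: 0.0
```

Emit:
{"op": "arm_command", "data": {"steps": [[0,400,30,100,0]]}}

```text
clock: 19.18
eef_pos: [22.3, 967.3, 162.9]
eef_rot: [3.091, -0.496, 1.638]
wrist_force: [0.2, 1.0, 0.3]
finger_gap: 0.6
finger_force: 0.0
```

Emit:
{"op": "arm_command", "data": {"steps": [[0,400,30,100,0]]}}

```text
clock: 19.3
eef_pos: [22.5, 974.9, 168.3]
eef_rot: [3.087, -0.532, 1.64]
wrist_force: [0.7, -0.1, -0.3]
finger_gap: 0.7
finger_force: 0.0
```

Emit:
{"op": "arm_command", "data": {"steps": [[0,400,30,100,0]]}}

```text
clock: 19.42
eef_pos: [22.6, 981.9, 175.6]
eef_rot: [3.083, -0.567, 1.642]
wrist_force: [0.1, 0.8, -0.1]
finger_gap: 0.2
finger_force: 0.0
```

Emit:
{"op": "arm_command", "data": {"steps": [[0,400,30,130,0]]}}

```text
clock: 19.55
eef_pos: [22.8, 989.3, 181.3]
eef_rot: [3.079, -0.602, 1.645]
wrist_force: [0.1, -0.9, -0.6]
finger_gap: 0.3
finger_force: 0.0
```

Emit:
{"op": "arm_command", "data": {"steps": [[0,400,30,130,0]]}}

```text
clock: 19.68
eef_pos: [22.9, 995.8, 187.6]
eef_rot: [3.075, -0.635, 1.648]
wrist_force: [0.0, -0.3, 0.6]
finger_gap: 0.3
finger_force: 0.0
```

Emit:
{"op": "arm_command", "data": {"steps": [[0,400,30,130,0]]}}

```text
clock: 19.8
eef_pos: [22.9, 1001.8, 196.6]
eef_rot: [3.071, -0.669, 1.65]
wrist_force: [0.1, 0.2, -0.3]
finger_gap: 0.3
finger_force: 0.0
```

Emit:
{"op": "arm_command", "data": {"steps": [[0,400,30,130,0]]}}

```text
clock: 19.92
eef_pos: [23.0, 1007.2, 207.5]
eef_rot: [3.066, -0.703, 1.654]
wrist_force: [1.0, -0.0, 0.7]
finger_gap: 0.1
finger_force: 0.0
```

```bash
python3 - <<'E'
from h import *
s=monitor.read_state();print(s["clock"],s["joints"],s["eef_pos"],s["eef_rot"])
from scipy.spatial.transform import Rotation as R
r=R.from_euler("xyz",s["eef_rot"]).as_matrix();print(r)
D=np.array([530,-330,290])
print("shift to",D,r.T@(D-s["eef_pos"]))
E
```

```text
19.925 [1.506673   1.19488445 0.23556602 0.02353871 1.00562799 1.44613794] [  22.9835547  1007.15625635  207.52766647] [ 3.06620829 -0.70252337  1.65367978]
[[-0.06318542  0.99776558  0.02171289]
 [ 0.76059414  0.03405736  0.64833375]
 [ 0.64614561  0.05747994 -0.76104658]]
shift to [ 530 -330  290] [-995.78012524  465.08405105 -918.68002217]
```

Emit:
{"op": "arm_command", "data": {"steps": [[0,400,30,150,0]]}}

```text
clock: 20.05
eef_pos: [23.1, 1012.5, 217.7]
eef_rot: [3.061, -0.736, 1.657]
wrist_force: [-0.2, -0.7, 0.6]
finger_gap: 0.7
finger_force: 0.0
```

Emit:
{"op": "arm_command", "data": {"steps": [[0,400,30,150,0]]}}

```text
clock: 20.18
eef_pos: [23.0, 1017.2, 228.5]
eef_rot: [3.057, -0.768, 1.661]
wrist_force: [0.2, -0.3, 0.6]
finger_gap: 0.3
finger_force: 0.0
```

Emit:
{"op": "arm_command", "data": {"steps": [[0,400,30,150,0]]}}

```text
clock: 20.3
eef_pos: [23.1, 1021.3, 241.3]
eef_rot: [3.051, -0.799, 1.665]
wrist_force: [-0.1, -1.0, -0.8]
finger_gap: 0.6
finger_force: 0.0
```

```bash
cat >> h.py <<'E'
from scipy.spatial.transform import Rotation as R
def plan(W):
    s=monitor.read_state();r=R.from_euler("xyz",s["eef_rot"]).as_matrix()
    print(s["clock"],np.round(s["joints"],3),np.round(s["eef_pos"],1),np.round(s["eef_rot"],3),np.round(s["wrist_force"],1));print(np.round(r,3))
    for w in W: print(w,np.round(r.T@(np.array(w)-s["eef_pos"])))
E
python3 - <<'E'
from h import *
plan([(200,850,330),(420,500,330),(500,250,330),(520,0,330),(530,-330,330)])
E
```

```text
20.3 [1.507 1.175 0.236 0.029 0.928 1.443] [  23.1 1021.3  241.3] [ 3.051 -0.799  1.665] [-0.1 -1.  -0.8]
[[-0.065  0.998  0.023]
 [ 0.694  0.029  0.719]
 [ 0.717  0.063 -0.694]]
(200, 850, 330) [ -67.  177. -181.]
(420, 500, 330) [-324.  386. -428.]
(500, 250, 330) [-503.  459. -606.]
(520, 0, 330) [-678.  472. -785.]
(530, -330, 330) [ -907.   472. -1022.]
```

Emit:
{"op": "arm_command", "data": {"steps": [[0,-13,35,-36,0],[0,-27,70,-72,0],[0,-40,105,-108,0],[0,-54,140,-145,0],[0,-67,177,-181,0],[0,-99,203,-212,0],[0,-131,229,-243,0],[0,-163,255,-274,0],[0,-195,281,-305,0],[0,-227,307,-336,0],[0,-260,334,-366,0],[0,-292,360,-397,0],[0,-324,386,-428,0],[0,-354,398,-458,0],[0,-384,410,-488,0],[0,-414,422,-517,0],[0,-444,435,-547,0],[0,-473,447,-577,0],[0,-503,459,-606,0],[0,-503,459,-606,0]]}}

```text
clock: 22.8
eef_pos: [501.2, 247.4, 331.3]
eef_rot: [3.05, -0.797, 1.662]
wrist_force: [-0.6, -0.8, 0.3]
finger_gap: 0.1
finger_force: 0.0
```

```bash
python3 - <<'E'
from h import *
plan([(520,0,330),(530,-330,330),(600,-330,330),(620,-330,200)])
E
```

```text
22.8 [ 0.061  0.163  1.619  0.821  1.355 -0.175] [501.2 247.4 331.3] [ 3.05  -0.797  1.662] [-0.6 -0.8  0.3]
[[-0.064  0.998  0.026]
 [ 0.696  0.025  0.718]
 [ 0.715  0.064 -0.696]]
(520, 0, 330) [-174.   12. -176.]
(530, -330, 330) [-405.   14. -413.]
(600, -330, 330) [-409.   84. -411.]
(620, -330, 200) [-503.   95. -320.]
```

Emit:
{"op": "arm_command", "data": {"steps": [[0,-35,3,-35,0],[0,-70,6,-70,0],[0,-105,8,-105,0],[0,-140,10,-140,0],[0,-174,12,-176,0],[0,-209,12,-211,0],[0,-243,13,-247,0],[0,-278,13,-282,0],[0,-313,13,-318,0],[0,-348,14,-353,0],[0,-383,14,-389,0],[0,-405,14,-413,0],[0,-405,14,-413,0],[0,-405,14,-413,0]]}}

```text
clock: 24.55
eef_pos: [531.7, -327.1, 329.4]
eef_rot: [3.051, -0.797, 1.666]
wrist_force: [-0.5, 1.1, -0.9]
finger_gap: 0.5
finger_force: 0.0
```

```bash
python3 - <<'E'
from loc import *
plan([(600,-330,330),(622,-330,230),(622,-330,160)])
w=imaging.camera("wrist");save(w,"w3.png")
t,s=imaging.camera("top"),imaging.camera("scene")
Y=((24,110,110),(34,255,255))
for c,u in((t,(398.5,189)),(s,(226,245))):
    try:
        a=blob(c,u,*Y,8);print(a,atz(c,a[0],191.5))
    except Exception as e: print(e)
print(proj(w,(623.7,-192.9,191.5)))
m=cv2.inRange(cv2.cvtColor(w["img"],cv2.COLOR_RGB2HSV),(22,110,110),(34,255,255));n,l,st,ce=cv2.connectedComponentsWithStats(m)
print([(st[i,4],ce[i],atz(w,ce[i],191.5)) for i in range(1,n) if st[i,4]>30])
E
```

```text
24.55 [-0.818  0.727  0.827  0.636  2.117 -0.686] [ 531.7 -327.1  329.4] [ 3.051 -0.797  1.666] [-0.5  1.1 -0.9]
[[-0.066  0.998  0.022]
 [ 0.696  0.03   0.718]
 [ 0.715  0.063 -0.696]]
(600, -330, 330) [-6. 68. -1.]
(622, -330, 230) [-79.  84.  69.]
(622, -330, 160) [-129.   79.  118.]
(array([398.36363636, 189.09090909]), 11) [ 623.28505764 -192.12956706  191.5       ]
(array([225.66666667, 244.75      ]), 12) [ 623.72426469 -193.28465703  191.5       ]
[408.00210568 237.87958719]
[(np.int32(72), array([306.5, 149.5]), array([515.11415371, -80.54799379, 191.5       ])), (np.int32(125), array([406.696, 237.656]), array([ 622.37754466, -192.72418805,  191.5       ]))]
```

View pics/w3.png

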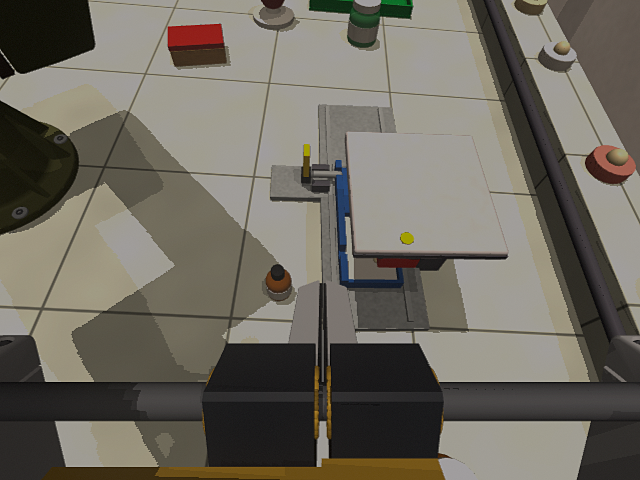

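```bash
python3 - <<'E'
from loc import *
plan([(622,-325,230),(623,-300,129.5),(623,-250,129.5)])
E
```

```text
24.7 [-0.818  0.727  0.827  0.635  2.118 -0.686] [ 531.4 -327.1  329.9] [ 3.051 -0.797  1.666] [0.2 0.4 0. ]
[[-0.067  0.998  0.022]
 [ 0.696  0.03   0.718]
 [ 0.715  0.063 -0.696]]
(622, -325, 230) [-76.  84.  73.]
(623, -300, 129.5) [-131.   79.  161.]
(623, -250, 129.5) [-96.  81. 197.]
```

Emit:
{"op": "arm_command", "data": {"steps": [[0,-25,28,24,0],[0,-50,56,48,0],[0,-76,84,73,0],[0,-95,83,102,0],[0,-113,81,131,0],[0,-131,79,161,0],[0,-113,80,179,0],[0,-96,81,197,0],[0,-96,81,197,0],[0,-96,81,197,0]]}}

```text
clock: 25.95
eef_pos: [622.7, -251.6, 129.1]
eef_rot: [3.051, -0.797, 1.665]
wrist_force: [0.4, -0.1, 0.4]
finger_gap: 0.0
finger_force: 0.0
```

```bash
python3 - <<'E'
from loc import *
plan([(623,-211,129.5)])
w=imaging.camera("wrist");save(w,"w4.png")
m=cv2.inRange(cv2.cvtColor(w["img"],cv2.COLOR_RGB2HSV),(22,110,110),(34,255,255));n,l,st,ce=cv2.connectedComponentsWithStats(m)
print([(st[i,4],ce[i],atz(w,ce[i],191.5)) for i in range(1,n) if st[i,4]>60])
E
```

```text
25.95 [-0.66   0.921  0.955  0.634  1.765 -0.753] [ 622.7 -251.6  129.1] [ 3.051 -0.797  1.665] [ 0.4 -0.1  0.4]
[[-0.066  0.998  0.023]
 [ 0.696  0.029  0.718]
 [ 0.715  0.063 -0.696]]
(623, -211, 129.5) [29.  2. 29.]
[(np.int32(166), array([211.96385542,  48.77710843]), array([ 562.56304027, -142.23823162,  191.5       ])), (np.int32(609), array([335.17077176, 133.0952381 ]), array([ 622.78460465, -193.78999031,  191.5       ]))]
```

View pics/w4.png

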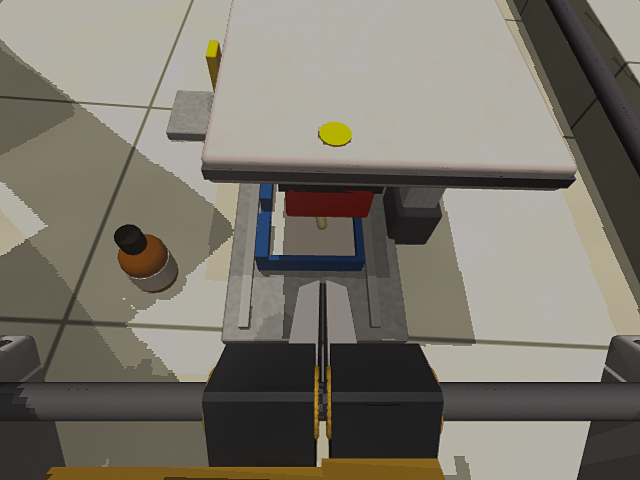

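Emit:
{"op": "arm_command", "data": {"steps": [[0,15,1,15,0],[0,29,2,29,0],[0,29,2,29,0],[0,32,2,26,0],[0,36,3,22,0],[0,37.5,3,20.5,0],[0,39,3,19,0],[0,40,3,18,0],[0,40,3,18,0]]}}

```text
clock: 27.12
eef_pos: [623.2, -211.2, 143.0]
eef_rot: [3.054, -0.796, 1.661]
wrist_force: [2.7, -6.0, -15.2]
finger_gap: 0.8
finger_force: 7.4
```

Emit:
{"op": "arm_command", "data": {"steps": [[0,1,0,-1,0],[0,2,0,-2,0],[0,2,0,-2,0],[0,2,0,-2,0]]}}

```text
clock: 27.62
eef_pos: [623.0, -211.3, 143.5]
eef_rot: [3.057, -0.795, 1.658]
wrist_force: [8.4, -6.8, -28.6]
finger_gap: 0.7
finger_force: 12.6
```

```bash
python3 - <<'E'
from loc import *
plan([])
w=imaging.camera("wrist");save(w,"w5.png")
E
```

```text
27.625 [-0.615  0.852  1.044  0.649  1.723 -0.726] [ 623.  -211.3  143.5] [ 3.057 -0.795  1.658] [  8.4  -6.8 -28.6]
[[-0.061  0.998  0.022]
 [ 0.697  0.027  0.716]
 [ 0.714  0.059 -0.698]]
```

View pics/w5.png

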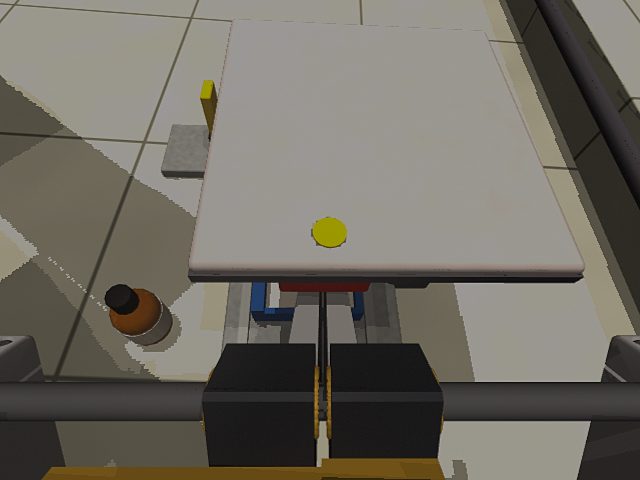

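Emit:
{"op": "arm_command", "data": {"steps": [[0,-7,0,7,0],[0,-13,-1,13,0],[0,-27,-2,-2,0],[0,-42,-3,-16,0],[0,-42,-3,-16,0],[0,-42,-3,-16,0]]}}

```text
clock: 28.42
eef_pos: [622.7, -250.5, 128.7]
eef_rot: [3.051, -0.798, 1.665]
wrist_force: [0.6, 0.3, -0.3]
finger_gap: 0.4
finger_force: 0.0
```

```bash
python3 - <<'E'
from loc import *
plan([])
w=imaging.camera("wrist");save(w,"w6.png")
for i in ("w4","w6"):
    a=cv2.imread(f"pics/{i}.png");h=cv2.cvtColor(a,cv2.COLOR_BGR2HSV)
    m=cv2.inRange(h,(0,150,60),(8,255,255))|cv2.inRange(h,(172,150,60),(180,255,255));m[:150]=0;m[300:]=0;m[:,:270]=0;m[:,400:]=0
    ys,xs=np.nonzero(m);print(i,[np.nonzero(m[:,c])[0][[0,-1]] for c in(300,330,360)],xs.min(),xs.max())
E
```

```text
28.425 [-0.659  0.921  0.957  0.635  1.764 -0.753] [ 622.7 -250.5  128.7] [ 3.051 -0.798  1.665] [ 0.6  0.3 -0.3]
[[-0.066  0.998  0.022]
 [ 0.695  0.03   0.718]
 [ 0.716  0.063 -0.695]]
w4 [array([192, 215]), array([193, 216]), array([191, 216])] 285 373
w6 [array([189, 208]), array([194, 209]), array([195, 209])] 285 373
```

```bash
python3 - <<'E'
from loc import *
w=imaging.camera("wrist")
for z in range(139,153,2): print(z,proj(w,(623,-202.5,z)))
print("mark",proj(w,(622.8,-193.5,191.5)))
m=cv2.inRange(cv2.cvtColor(w["img"],cv2.COLOR_RGB2HSV),(22,110,110),(34,255,255));n,l,st,ce=cv2.connectedComponentsWithStats(m)
print([(st[i,4],ce[i]) for i in range(1,n) if st[i,4]>60])
E
```

```text
139 [326.07135732 222.37887934]
141 [326.34539989 220.25996515]
143 [326.62448489 218.10206253]
145 [326.9087528  215.90408539]
147 [327.19834934 213.66490695]
149 [327.49342576 211.38335774]
151 [327.79413908 209.05822364]
mark [335.16978368 134.25589809]
[(np.int32(166), array([211.86746988,  49.28313253])), (np.int32(621), array([335.08373591, 134.76650564]))]
```

View pics/w6.png

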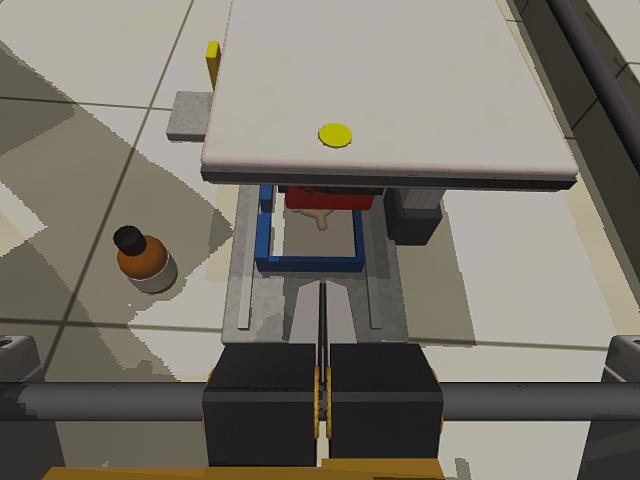

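```bash
python3 -c "
from cell import job
print(job.sign_off())"
```

```text
the job is handed in; nothing more can be done
None
```

I handed the job in at about 28.5 s. From the last pictures and contact forces, the carriage is in at its stop, the lock tab is home, the switch is up about 7.7 of its 8 mm and the vertebra is on the carriage, but sign-off returned no verdict.

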